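# Gauge a collar's bore on the stepped mandrel and file it by size

### The job

Gauge the collar that stands on the white job card: slide it down over the stepped mandrel, pushing the brass pointer ring down with it, until it stops on its shoulder and the sprung mandrel just gives under it, gently, without pressing the mandrel to the bottom of its spring. Then lift the collar off, leaving the pointer at the mark where it stopped (one, two or three dots), and set the collar down flat over the post of the stand with that number of studs. Leave the other two collars and everything else on the table where they are.

Things in the scene. Friction and masses are not known exactly. Their poses are not given: they have to be found in the camera images.
- collar_a: Plain aluminium collar, 48 mm outer diameter, 30 mm high, 0.08 to 0.17 kg, bore along its z axis. The three collars look alike from outside and differ only in bore, one for each shoulder of the gauge (which one is found by gauging). Origin: centre of the underside. One of the three stands on the job card, the others beside it.
- collar_b: Plain aluminium collar, 48 mm outer diameter, 30 mm high, 0.08 to 0.17 kg, bore along its z axis. The three collars look alike from outside and differ only in bore, one for each shoulder of the gauge (which one is found by gauging). Origin: centre of the underside. One of the three stands on the job card, the others beside it.
- collar_c: Plain aluminium collar, 48 mm outer diameter, 30 mm high, 0.08 to 0.17 kg, bore along its z axis. The three collars look alike from outside and differ only in bore, one for each shoulder of the gauge (which one is found by gauging). Origin: centre of the underside. One of the three stands on the job card, the others beside it.
- job_card: White blank sheet of paper, 105 mm along x by 148 mm along y, flat on the table; the collar to gauge stands within 25 mm of its centre. Origin: its centre.
- gauge_axis (a point): Point on the mandrel's axis at the top face of the gauge's fixed dark steel base (140 x 84 mm, 12 mm thick, running 43 mm to local -x and 97 mm to local +x of the axis); z up along the axis, x towards the aluminium scale plate, whose face is 75 mm from the axis and whose top is 81 mm above the table.
- mandrel_nose (a point): Tip of the upright steel mandrel, on its axis, 74 mm above the table unloaded; z up. Going down: 10 mm nose cone from 8 to 20 mm diameter, then steps of 20, 26, 32, 38 mm diameter joined by 45 degree shoulders, 3 mm high. A collar stops with its underside about 18, 33 or 48 mm below the tip, on shoulder 1, 2 or 3 (as many dots); its bore is 2.5 mm wider than the last step it passes.
- mandrel (a joint): How far the sprung mandrel is pressed down, m: 0 at rest; it starts to give at about 5 N and then yields 1 mm for every 2 N; its bottom, which must not be reached, is at 0.008 (reaching 0.0075 counts as bottomed).
- pointer_ring (a point): Centre of the upper face of the brass pointer ring that surrounds the mandrel (40 mm inner, 52 mm outer diameter, 4 mm thick, on an arm to the scale plate); 68 mm above the table with the pointer at 0. A collar on the mandrel pushes it down with its underside.
- pointer (a joint): How far the brass pointer ring is down from its top position, m, range 0 to 0.052; starts at 0 to 0.004. It slides stiffly (about 4 N) and stays where left. A collar stopped on shoulder 1, 2 or 3 has pushed it to 0.012, 0.027 or 0.042 plus the mandrel's dip; the scale's marks with one, two and three dots are at 0.014, 0.029 and 0.044.
- stand_1_top (a point): Fixed plywood stand, 84 x 70 x 8 mm, with an upright steel post (12 mm diameter, 20 mm tall above the plywood) and one round black stud (11 mm across, 3 mm high) on its top along the edge at local -x. This point: foot of the post, on the top face of the plywood, 8 mm above the table; z up.
- stand_2_top (a point): Fixed plywood stand, 84 x 70 x 8 mm, with an upright steel post (12 mm diameter, 20 mm tall above the plywood) and two round black studs (11 mm across, 3 mm high) on its top along the edge at local -x. This point: foot of the post, on the top face of the plywood, 8 mm above the table; z up.
- stand_3_top (a point): Fixed plywood stand, 84 x 70 x 8 mm, with an upright steel post (12 mm diameter, 20 mm tall above the plywood) and three round black studs (11 mm across, 3 mm high) on its top along the edge at local -x. This point: foot of the post, on the top face of the plywood, 8 mm above the table; z up.
- tape_measure: Round yellow tape measure, 64 x 72 x 25 mm, a bystander. Origin: centre of its underside.
- marker: White marker pen with a green cap, 12 x 108 x 13 mm, lying, a bystander. Origin: centre of its underside.
- eraser: Small black eraser, 28 x 46 x 19 mm, a bystander. Origin: centre of its underside.
Mind the look-alikes: they are no part of the job. Leave any purple look-alike of the collar_a alone.

How it is judged:
By the outcome, as a careful person would: the job done as asked, in the order asked, and still so for the second after the job is handed in, with the robot touching nothing.
It also fails if it takes over 69 s, if anything falls off the work surface, if the arm or the gripper's body presses on something with over 40 N, if the wrist force passes 120 N, or if a joint passes its speed limit or range.

### The arm

A 6-joint arm with a two-finger parallel gripper is mounted at the origin on a cart in front of the work surface, level with it; the furniture and walls round the work are solid. World frame = base frame: x ahead of the robot, y to its left, z up, the work surface at z = 0. Lengths are in m, angles in rad, forces in N, time in s.
With the tool pointing down it reaches from about 0.375 to 0.9 m from the base axis. Payload 3.1 kg.
Tool frame: the origin (TCP) lies on the centre line of the jaws, within the pads' length; the fingertips stand 17 mm ahead of it and the grasp point (between the pads) lies 2 mm behind it; y points along the fingers, z is the direction in which the jaws open and shut, and the axes are right-handed (so a half turn about y gives the same grasp; the last joint's range is limited). The gripper opens to 85 mm and grips with 20 to 120 N. Pads are 22 mm wide; open, the fingers measure 114 mm over their backs; the gripper's body (76 mm by 85 mm) begins 54 mm behind the grasp point. The pads swing forward as they close: fully open they stand 13 mm farther back than shut.
Start: joints at [1.137, 0.527, 1.433, -0, 1.181, -0.178], TCP at [0.158, 0.605, 0.248] pointing down, gripper open.
Joint ranges: [-3.08, 3.08], [-0.75, 2.2], [0.22, 2.44], [-1.43, 4.57], [0, 2.65], [-2.85, 2.85]. Speed limits (rad/s): [2.79, 2.79, 3.14, 3.14, 3.14, 3.14].

### API

Orientations are given as a unit quaternion [x, y, z, w].
In Python, from station import manip gives the robot as it stands.
- The arm moves only by the shell command python3 -m handwheel 'ROWS' [FORCE]. ROWS is JSON, one flat list of numbers, 7 for each row, row after row: the shift along the tool's x, y, z in cm, then the turn, a rotation vector about the tool's x, y, z in rad, then the finger opening in cm, from 0 to 8.54. A call has 1 to 10 rows; each row is the pose to reach, as a shift and turn from the pose commanded when the call began, along the tool's axes at that moment; what a row does not reach only later rows make up. A row lasts 1/12 s, in which the tool goes at most 41.7 mm and 7.16 degrees, less where a joint would pass 70% of its speed; a pose out of reach is approached as far as the arm can. A call with a gripper value outside its range is refused whole. The fingers move at their own pace and stop on an object; FORCE is the grip in N (left out, the last holds). Time passes only in rows, so rows that repeat a pose let the fingers close. It gives the time, the measured TCP pose, the force and the opening at its end, in the units of the state.
- manip.sense(): the state, without advancing time (a new reading comes with each control period).
- manip.snapshot(name): name is "side" or "top"; returns a dict with "frame" (420x560x3 uint8, red, green, blue), "depth" (420x560 float32, m along the optical axis (not along the pixel's ray), 0 where there is no reading), "camera_matrix" (3x3 intrinsics, pixels), "rvec" (rotation vector, rad) and "tvec" (3), from world to camera coordinates, as OpenCV has them. Camera axes: x right, y down, z forward; pixel columns grow to the right and rows downward; lengths in m; the calibration is good to about 2 mm. A picture is of the moment at which its call begins.
- manip.sign_off(): hands the job in, once; it reports no verdict.
The state is a dict: "t": time; "q": joint angles; "qd": joint speeds; "tau": joint torques, N m; "tcp_pos": TCP position; "tool_rot": TCP orientation; "force": force on the tool from outside, world axes, zero at the start; "ft_torque": the same for the moment, N m; "finger_gap": opening from 0.0 (shut) to 1.0 (fully open).
Only numpy, scipy, OpenCV 4.12 (cv2) and the standard library are available. Lean on these libraries where they do the work, as an engineer would, in place of code of your own. Each camera call takes 0.05 s, during which the arm holds its last target.

## Working session

There is one attempt and no reset: what is moved stays moved. The work goes in short steps, Python scripts to look and compute and a shell command to move; the robot and the scene stay as the last step left them, time stands still between calls to the robot, and variables do not carry over. Pictures are saved under pics/ and viewed, and the job is handed in when it is done.

```bash
mkdir -p pics; ls
python3 - <<'E'
from station import manip
import cv2
print(manip.sense())
for n in ("side","top"):
    s=manip.snapshot(n); cv2.imwrite(f"pics/{n}0.png",s["frame"][:,:,::-1]); print(n,s["camera_matrix"],s["rvec"],s["tvec"])
E
```

```text
pics
{'t': 0.0, 'q': array([ 1.13644276e+00,  5.28474505e-01,  1.43390825e+00, -1.47360923e-05,
        1.18140834e+00, -1.78467510e-01]), 'qd': array([-7.95496040e-04,  1.53228409e-03,  5.31438167e-04, -8.36064670e-04,
        3.00376067e-04,  4.68003554e-05]), 'tau': array([ 1.43875597e-03, -4.42346621e+01, -1.78032392e+01, -1.67967241e-04,
        8.53108708e-03,  4.29915218e-06]), 'tcp_pos': array([0.15785141, 0.60402881, 0.24732657]), 'tool_rot': array([ 0.70206955, -0.0904506 ,  0.08999088, -0.70058452]), 'force': array([0.07993208, 0.46580471, 0.06100334]), 'ft_torque': array([ 0.07738799, -0.00435489,  0.01222883]), 'finger_gap': 1.0020175419395083}
side [[484.42828266   0.         276.97615087]
 [  0.         484.42828266 209.97333586]
 [  0.           0.           1.        ]] [ 0.15643762 -2.60866448  1.65550205] [0.54586498 0.10384622 1.23894124]
top [[390.77115842   0.         278.41296493]
 [  0.         390.77115842 206.726134  ]
 [  0.           0.           1.        ]] [ 2.16175257 -2.20359102  0.08755662] [0.03638865 0.54722688 1.04823743]
```

View pics/side0.png

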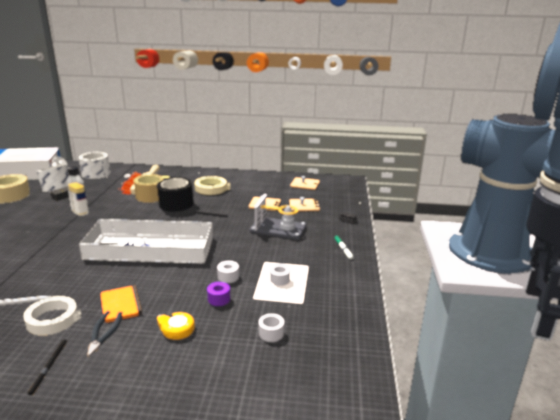

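View pics/top0.png

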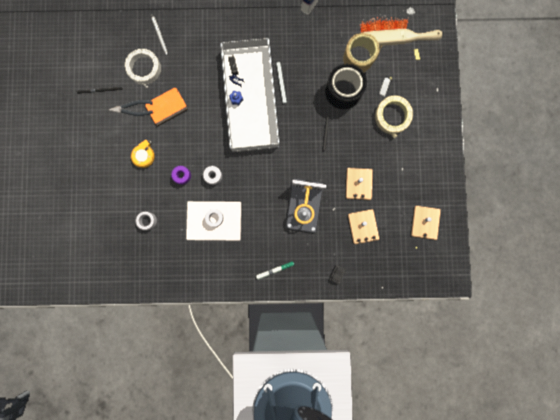

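The top view shows the card with its collar at about (213,219), the gauge at about (305,213), and stands at (360,184), (364,226) and (427,222). Next I'll zoom in and measure.

```bash
cat > h.py <<'E'
import numpy as np, cv2
from station import manip
from scipy.spatial.transform import Rotation as R
def cam(s):
    return s["camera_matrix"], cv2.Rodrigues(np.array(s["rvec"],float))[0], np.array(s["tvec"],float).ravel()
def ray(s,u,v,z):
    K,Rm,t=cam(s); d=Rm.T@np.linalg.inv(K)@np.array([u,v,1.]); c=-Rm.T@t
    return c+d*(z-c[2])/d[2]
def proj(s,p):
    K,Rm,t=cam(s); return cv2.projectPoints(np.array([p],float),np.array(s["rvec"],float),np.array(s["tvec"],float),K,None)[0].ravel()
def cloud(s):
    K,Rm,t=cam(s); h,w=s["depth"].shape; v,u=np.mgrid[:h,:w]
    d=s["depth"]; pc=np.stack([(u-K[0,2])/K[0,0]*d,(v-K[1,2])/K[1,1]*d,d],-1)
    return (pc-t)@Rm
def crop(s,u0,v0,u1,v1,k,name):
    cv2.imwrite("pics/"+name,cv2.resize(s["frame"][v0:v1,u0:u1,::-1],None,fx=k,fy=k,interpolation=cv2.INTER_CUBIC))
E
python3 - <<'E'
from h import *
s=manip.snapshot("top"); np.save("top0.npy",s,allow_pickle=True)
crop(s,280,160,450,280,4.5,"t_g.png"); crop(s,120,150,260,250,5,"t_c.png")
P=cloud(s); 
for n,u,v in [("card collar",213,219),("colB",212,175),("colC",146,221),("gauge",305,213),("s?",360,184),("s?",364,226),("s?",427,222),("tbl",250,250)]:
    print(n,P[v,u].round(3), ray(s,u,v,0.03).round(3))
s=manip.snapshot("side"); np.save("side0.npy",s,allow_pickle=True)
crop(s,230,165,370,265,5,"s_g.png")
E
```

```text
card collar [0.519 0.208 0.004] [0.517 0.204 0.03 ]
colB [0.642 0.211 0.001] [0.638 0.206 0.03 ]
colC [ 0.517  0.395 -0.   ] [0.515 0.385 0.03 ]
gauge [ 0.526 -0.043  0.074] [ 0.529 -0.046  0.03 ]
s? [ 0.608 -0.202  0.009] [ 0.605 -0.198  0.03 ]
s? [ 0.491 -0.209  0.012] [ 0.49  -0.205  0.03 ]
s? [ 0.499 -0.383  0.009] [ 0.498 -0.376  0.03 ]
tbl [ 0.431  0.107 -0.   ] [0.432 0.105 0.03 ]
```

View pics/t_g.png

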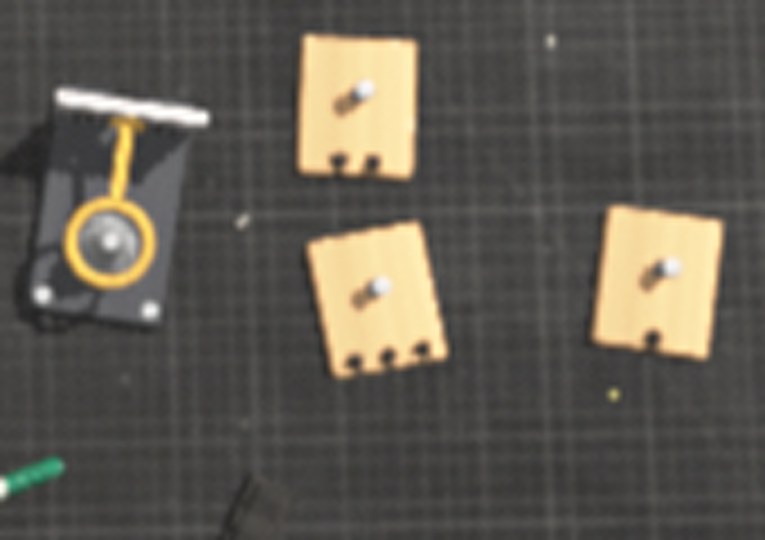

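View pics/t_c.png

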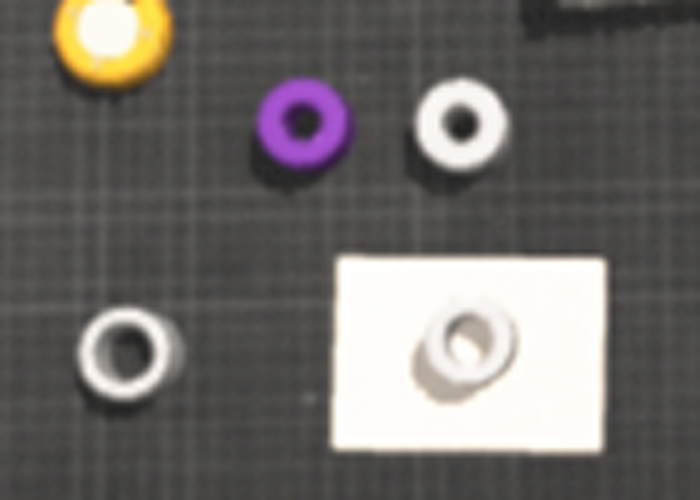

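View pics/s_g.png

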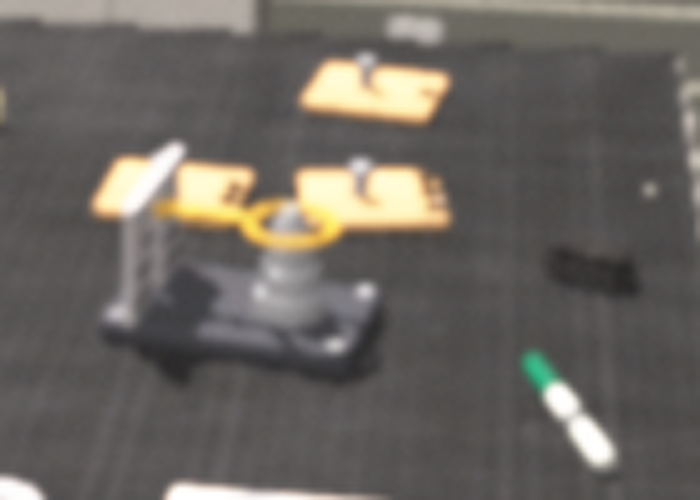

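Run:
```python
from h import *
for n in("top","side"):
    s=np.load(n+"0.npy",allow_pickle=True).item(); P=cloud(s); hsv=cv2.cvtColor(s["frame"],cv2.COLOR_RGB2HSV)
    print(n)
    # collar top by depth
    for nm,c in (("card",(.517,.204)),("B",(.638,.206)),("C",(.515,.385))):
        m=(np.hypot(P[...,0]-c[0],P[...,1]-c[1])<.05)&(P[...,2]>.024)&(s["depth"]>0)
        q=P[m]; 
        if len(q)<10: print(nm,len(q)); continue
        x=q[:,:2]; c1,r=cv2.minEnclosingCircle((x*1000).astype(np.float32)); 
        v,u=np.nonzero(m); e=cv2.fitEllipse(cv2.convexHull(np.stack([u,v],1).astype(np.int32)).astype(np.float32))
        print(nm,len(q),"med z",np.median(q[:,2]).round(4),"circ",np.round(c1,1),round(r,1),"ell",np.round(e[0],1),np.round(e[1],1),"->",ray(s,*e[0],.03).round(4))
    # ring
    m=cv2.inRange(hsv,(15,120,120),(32,255,255))>0
    m&=(np.hypot(P[...,0]-.527,P[...,1]+.044)<.05)&(P[...,2]>.05)
    v,u=np.nonzero(m); print("ring",m.sum(),np.median(P[m][:,2]).round(4))
    if n=="top":
        # keep away from arm: fit circle robustly
        x=P[m]; x=x[x[:,0]<.548]; c1,r=cv2.minEnclosingCircle((x[:,:2]*1000).astype(np.float32)); print(np.round(c1,1),r)
    # posts
    for nm,c in (("s2",(.605,-.198)),("s3",(.49,-.205)),("s1",(.498,-.376))):
        p=proj(s,(*c,.028)).astype(int); w=s["frame"][p[1]-9:p[1]+10,p[0]-9:p[0]+10]; h=hsv[p[1]-9:p[1]+10,p[0]-9:p[0]+10]
        mm=(h[...,1]<70)&(h[...,2]>150); v,u=np.nonzero(mm); 
        if len(u): a=(u.mean()+p[0]-9,v.mean()+p[1]-9); print(nm,len(u),np.round(a,1),ray(s,*a,.027).round(4))
    # nose
    p=proj(s,(.527,-.044,.072)).astype(int); g=cv2.cvtColor(s["frame"],cv2.COLOR_RGB2GRAY)[p[1]-8:p[1]+9,p[0]-8:p[0]+9]; print("nose at",p); print(g)
```

```text
top
card 166 med z 0.0299 circ [521.6 202.6] 23.8 ell [213.5 217.4] [17.4 17.5] -> [0.5214 0.2024 0.03  ]
B 190 med z 0.0298 circ [640.1 206.2] 23.9 ell [211.8 174.4] [17.  17.4] -> [0.6393 0.2062 0.03  ]
C 131 med z 0.0295 circ [518.2 388.4] 24.2 ell [144.9 220. ] [17.1 18.3] -> [0.518  0.3879 0.03  ]
ring 145 0.0653
[526.  -40.6] 25.627838134765625
s2 20 [360.7 179.2] [ 0.6187 -0.2008  0.027 ]
s3 21 [364.4 223.1] [ 0.4984 -0.2067  0.027 ]
s1 22 [428.9 219. ] [ 0.5061 -0.3822  0.027 ]
nose at [305 212]
[[ 59  79 116 144 170 192 201 202 209 202 168 142 122 107 104 105 105]
 [ 77 124 173 196 203 209 210 208 204 207 208 205 180 140 111 105 105]
 [131 185 205 201 183 176 168 161 159 173 198 212 213 199 154 113 104]
 [185 206 196 167 150 148 149 146 134 132 150 171 200 218 205 149 108]
 [205 195 163 153 165 171 187 190 174 153 130 126 156 201 219 189 130]
 [205 169 140 151 166 175 193 200 196 186 162 128 119 164 212 214 166]
 [187 144 137 156 170 172 179 187 196 199 184 158 125 134 189 217 192]
 [165 141 151 156 162 162 177 194 201 196 189 177 152 121 158 213 207]
 [159 139 141 134 136 1
[... 1601 characters left out ...]
 91 100 106 111 120 127 130 136 177 228 243 246 247 247 248]
 [102 106 129 145 148 152 162 176 184 188 202 226 238 242 243 245 245]
 [139 156 178 186 181 175 183 202 214 214 212 217 227 233 237 240 242]
 [189 193 197 190 175 165 179 201 212 207 195 193 206 221 228 233 237]
 [212 207 191 164 141 150 174 196 198 187 170 168 190 210 219 223 230]
 [214 212 185 138 121 147 180 192 185 171 155 153 172 190 196 206 222]
 [207 215 197 161 141 159 181 187 179 167 154 145 148 157 167 192 218]
 [187 208 207 194 183 185 192 193 188 180 172 162 157 155 167 192 208]
 [146 179 194 198 200 204 206 205 204 200 196 193 190 183 180 186 186]
 [108 131 153 170 188 198 202 203 204 201 198 196 190 182 169 158 143]]
```

```bash
cat >> h.py <<'E'
def st():
    s=manip.sense(); M=R.from_quat(s["tool_rot"]).as_matrix(); return s,M
def info():
    s,M=st(); print("t",round(s["t"],2),"tcp",np.round(s["tcp_pos"],4),"F",np.round(s["force"],1),"T",np.round(s["ft_torque"],2),"gap",round(s["finger_gap"]*85,1)); return s,M
def togo(p,zdir):
    "tool shift cm to world p, and rotvec to make tool y down & tool z along zdir (or its half turn)"
    s,M=info(); print("shift cm",np.round(M.T@(np.array(p)-s["tcp_pos"])*100,2))
    z=np.array([*zdir,0.]);z/=np.linalg.norm(z);y=np.array([0,0,-1.])
    for k in(1,-1):
        T=np.stack([np.cross(y,k*z),y,k*z],1); print("turn",np.round(R.from_matrix(M.T@T).as_rotvec(),3))
    return M
E
python3 - <<'E'
from h import *
s=np.load("top0.npy",allow_pickle=True).item(); hsv=cv2.cvtColor(s["frame"],cv2.COLOR_RGB2HSV); P=cloud(s)
m=cv2.inRange(hsv,(14,110,100),(34,255,255)); m[:, :285]=0; m[:,325:]=0; m[:195]=0; m[235:]=0
m=(m>0)&(P[...,0]<.60); 
v,u=np.nonzero(m); q=np.array([ray(s,a,b,.066)[:2] for a,b in zip(u,v)])
c=np.array([.527,-.043])
from scipy.optimize import least_squares
for _ in range(5):
    d=np.hypot(*(q-c).T); k=(d<.031)
    # mean radius 23 mm annulus
    c=least_squares(lambda p:np.hypot(*(q[k]-p).T)-.023,c,loss="soft_l1",f_scale=.002).x
print("ring centre",c.round(4),k.sum())
for uv in((304.2,213.2),(304,213)): print("nose",ray(s,*uv,.074).round(4))
arm=q[np.hypot(*(q-c).T)>.034]; print("arm dir",(arm.mean(0)-c).round(4) if len(arm) else None)
w=(hsv[...,1]<50)&(hsv[...,2]>180); w[:,:288]=0;w[:,330:]=0;w[:175]=0;w[192:]=0
v,u=np.nonzero(w); q=np.array([ray(s,a,b,.081)[:2] for a,b in zip(u,v)]); print("plate",q.mean(0).round(4),np.linalg.svd(q-q.mean(0))[2][0].round(3))
print(st()[1].round(3))
togo((.5215,.203,.10),(0,1))
E
```

```text
ring centre [ 0.5257 -0.0401] 167
nose [ 0.5256 -0.0406  0.074 ]
nose [ 0.5261 -0.0401  0.074 ]
arm dir [ 0.0419 -0.008 ]
plate [ 0.6019 -0.0544] [0.175 0.985]
[[ 0.967 -0.001  0.253]
 [-0.253 -0.001  0.967]
 [-0.    -1.    -0.001]]
t 0.2 tcp [0.1579 0.6043 0.2477] F [-0.9 -0.6 -0.7] T [-0.01 -0.02  0.  ] gap 84.9
shift cm [ 45.33  14.8  -29.61]
turn [ 0.001 -0.256 -0.   ]
turn [1.000e-03 2.886e+00 2.000e-03]
```

```bash
python3 -m handwheel '[4,1,-2.6,0,0.12,0,8.5, 8,2,-5.2,0,0.24,0,8.5, 12,3,-7.8,0,0.36,0,8.5, 16,4,-10.4,0,0.48,0,8.5, 19,5,-12.5,0,0.6,0,8.5, 22,6,-14.5,0,0.72,0,8.5, 25,7,-16.5,0,0.84,0,8.5, 28,8,-18.3,0,0.96,0,8.5, 31,9,-20.2,0,1.08,0,8.5, 34,10,-22.1,0,1.2,0,8.5]' 25; python3 -c "
from h import *
togo((.5215,.203,.08),(.985,-.175))"
```

```text
t: 1.03
tcp_pos: [0.4314, 0.3041, 0.1482]
tool_rot: [-0.526, 0.472, -0.472, 0.527]
force: [0.2, -0.2, -0.0]
finger_gap: 0.993
t 1.03 tcp [0.4314 0.3041 0.1482] F [ 0.2 -0.2 -0. ] T [ 0.03 -0.03  0.03] gap 84.4
shift cm [11.03  6.82  7.85]
turn [-0.     0.285 -0.   ]
turn [-0.    -2.857  0.   ]
```

```bash
python3 -m handwheel '[2.2,1.2,1.6,0,0.1,0,8.5, 4.5,2.4,3.2,0,0.2,0,8.5, 6.7,3.6,4.8,0,0.285,0,8.5, 9,5,6.4,0,0.285,0,8.5, 11,6.2,7.85,0,0.285,0,8.5, 11,6.8,7.85,0,0.285,0,8.5, 11,6.8,7.85,0,0.285,0,8.5]' 25
python3 - <<'E'
from h import *
togo((.5215,.203,.018),(.985,-.175))
s=manip.snapshot("top"); crop(s,150,150,330,290,4,"t1.png")
s=manip.snapshot("side"); crop(s,210,180,370,300,4,"s1.png")
E
```

```text
t: 1.62
tcp_pos: [0.5209, 0.2041, 0.0791]
tool_rot: [-0.456, 0.542, -0.541, 0.454]
force: [-0.2, 1.1, -0.6]
finger_gap: 0.998
t 1.62 tcp [0.5209 0.2041 0.0791] F [-0.2  1.1 -0.6] T [ 0.01 -0.    0.05] gap 84.8
shift cm [0.1  6.11 0.09]
turn [0.003 0.003 0.001]
turn [ 1.000e-03 -3.139e+00 -4.000e-03]
```

View pics/s1.png

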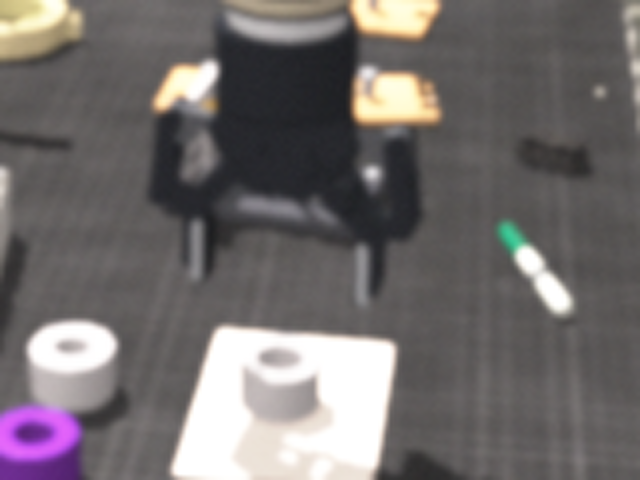

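View pics/t1.png

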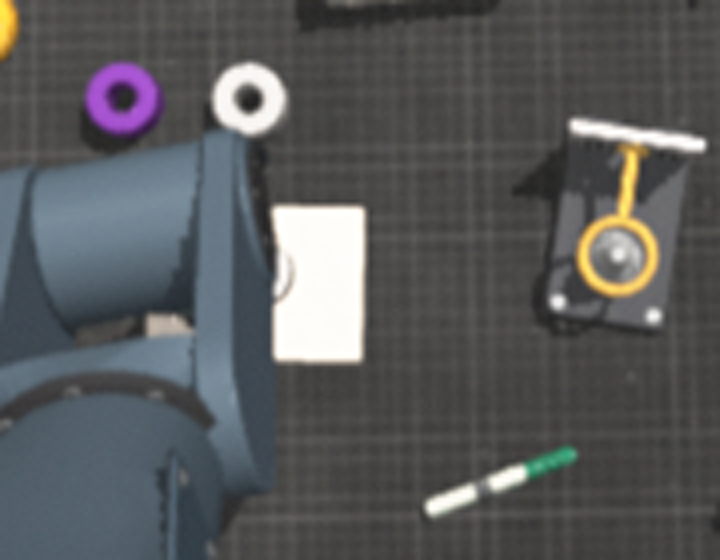

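```bash
python3 -m handwheel '[0.1,2.5,0.1,0,0,0,8.5, 0.1,4.5,0.1,0,0,0,8.5, 0.1,6.1,0.1,0,0,0,8.5, 0.1,6.1,0.1,0,0,0,6, 0.1,6.1,0.1,0,0,0,4.4, 0.1,6.1,0.1,0,0,0,4.4, 0.1,6.1,0.1,0,0,0,4.4, 0.1,6.1,0.1,0,0,0,4.4, 0.1,6.1,0.1,0,0,0,4.4, 0.1,6.1,0.1,0,0,0,4.4]' 20
python3 - <<'E'
from h import *
info()
s=manip.snapshot("side"); crop(s,230,210,350,300,5,"s2.png")
E
```

```text
t: 2.55
tcp_pos: [0.5224, 0.2049, 0.0211]
tool_rot: [0.455, -0.54, 0.541, -0.456]
force: [-0.8, 2.5, 7.7]
finger_gap: 0.559
t 2.55 tcp [0.5224 0.2049 0.0211] F [-0.8  2.5  7.7] T [0.4  0.24 0.06] gap 47.5
```

View pics/s2.png

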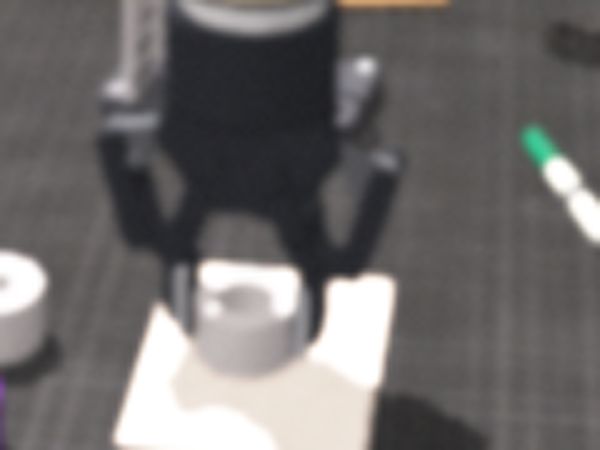

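```bash
python3 -m handwheel '[0,-0.6,0,0,0,0,6, 0,-0.6,0,0,0,0,8.5, 0,-0.6,0,0,0,0,8.5, 0,-0.6,0,0,0,0,8.5, 0,-0.6,0,0,0,0,8.5, 0,-0.6,0,0,-0.12,0,8.5, 0,-0.6,0,0,-0.24,0,8.5, 0,-0.6,0,0,-0.36,0,8.5, 0,-0.6,0,0,-0.48,0,8.5, 0,-0.6,0,0,-0.6,0,8.5]' 20; python3 -m handwheel '[0,0,0,0,-0.12,0,8.5, 0,0,0,0,-0.24,0,8.5, 0,0,0,0,-0.36,0,8.5, 0,0,0,0,-0.48,0,8.5, 0,0,0,0,-0.6,0,8.5, 0,0,0,0,-0.72,0,8.5, 0,0,0,0,-0.84,0,8.5, 0,0,0,0,-0.97,0,8.5, 0,0,0,0,-0.97,0,8.5, 0,0,0,0,-0.97,0,8.5]';  python3 - <<'E'
from h import *
togo((.5224,.204,.024),(.175,.985))
s=manip.snapshot("side"); crop(s,230,210,350,300,5,"s3.png")
E
```

```text
t: 3.43
tcp_pos: [0.5216, 0.2041, 0.0253]
tool_rot: [0.596, -0.38, 0.38, -0.596]
force: [-0.1, 0.9, 0.4]
finger_gap: 0.998
t: 4.27
tcp_pos: [0.5216, 0.2041, 0.0254]
tool_rot: [0.704, -0.062, 0.061, -0.704]
force: [-0.4, -0.6, -0.3]
finger_gap: 0.998
t 4.27 tcp [0.5216 0.2041 0.0254] F [-0.4 -0.6 -0.3] T [ 0.02 -0.   -0.04] gap 84.8
shift cm [ 0.08  0.14 -0.  ]
turn [ 0.     0.002 -0.   ]
turn [-1.00e-03 -3.14e+00 -0.00e+00]
```

View pics/s3.png

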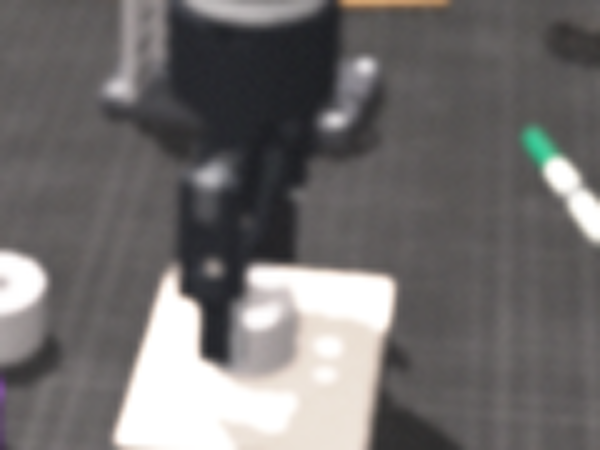

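```bash
python3 -m handwheel '[0.05,0.1,0,0,0,0,6, 0.05,0.1,0,0,0,0,4.4, 0.05,0.1,0,0,0,0,4.4, 0.05,0.1,0,0,0,0,4.4, 0.05,0.1,0,0,0,0,4.4, 0.05,0.1,0,0,0,0,4.4, 0.05,0.1,0,0,0,0,4.4, 0.05,0.1,0,0,0,0,4.4]' 45; python3 -c "
from h import *
info()"; python3 -m handwheel '[0,-1,0,0,0,0,4.4, 0,-3,0,0,0,0,4.4, 0,-6,0,0,0,0,4.4, 0,-9.5,0,0,0,0,4.4, 0,-9.5,0,0,0,0,4.4, 0,-9.5,0,0,0,0,4.4]';  python3 - <<'E'
from h import *
togo((.5258,-.0405,.130),(.175,.985))
s=manip.snapshot("side"); crop(s,210,160,370,300,4,"s4.png")
E
```

```text
t: 4.98
tcp_pos: [0.5223, 0.2042, 0.025]
tool_rot: [-0.705, 0.06, -0.06, 0.705]
force: [-1.2, 0.4, 5.2]
finger_gap: 0.545
t 4.98 tcp [0.5223 0.2042 0.025 ] F [-1.2  0.4  5.2] T [-0.05  0.11 -0.03] gap 46.3
t: 5.48
tcp_pos: [0.5237, 0.2045, 0.1218]
tool_rot: [-0.704, 0.058, -0.062, 0.705]
force: [-0.0, 0.0, -1.8]
finger_gap: 0.543
t 5.48 tcp [0.5237 0.2045 0.1218] F [-0.   0.  -1.8] T [ 0.01 -0.03 -0.  ] gap 46.2
shift cm [  4.37  -0.84 -24.11]
turn [-0.002  0.005  0.005]
turn [ 8.000e-03 -3.136e+00  3.000e-03]
```

View pics/s4.png

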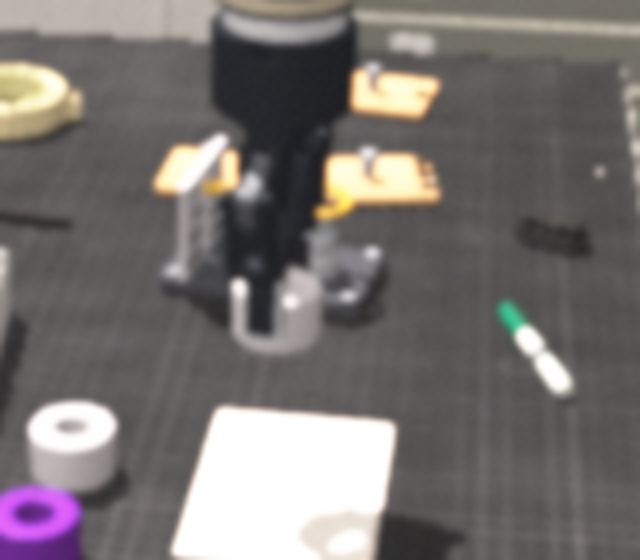

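```bash
cat >> h.py <<'E'
from scipy.optimize import least_squares
def collarfit(s,c0,zlo,zhi):
    P=cloud(s); hsv=cv2.cvtColor(s["frame"],cv2.COLOR_RGB2HSV)
    m=(np.hypot(P[...,0]-c0[0],P[...,1]-c0[1])<.035)&(P[...,2]>zlo)&(P[...,2]<zhi)&(hsv[...,2]>110)&(hsv[...,1]<60)
    q=P[m]; d=np.hypot(q[:,0]-c0[0],q[:,1]-c0[1]); q=q[d>.018]
    r=least_squares(lambda p:np.hypot(q[:,0]-p[0],q[:,1]-p[1])-.024,c0,loss="soft_l1",f_scale=.001)
    return r.x.round(4),len(q),np.abs(r.fun).mean().round(4),q[:,2].min().round(4),q[:,2].max().round(4)
E
python3 - <<'E'
from h import *
s=manip.snapshot("side")
print("held",collarfit(s,(.5237,.2045),.098,.127))
s0=np.load("side0.npy",allow_pickle=True).item()
print("B side",collarfit(s0,(.6393,.2062),.003,.027)); print("C side",collarfit(s0,(.518,.3879),.003,.027)); print("card",collarfit(s0,(.5214,.2024),.003,.027))
# ring in side view, by depth
P=cloud(s0);hsv=cv2.cvtColor(s0["frame"],cv2.COLOR_RGB2HSV)
m=(cv2.inRange(hsv,(14,110,100),(34,255,255))>0)&(np.hypot(P[...,0]-.526,P[...,1]+.0405)<.033)&(P[...,2]>.05)
q=P[m]; r=least_squares(lambda p:np.hypot(q[:,0]-p[0],q[:,1]-p[1])-.0235,(.526,-.04),loss="soft_l1",f_scale=.002); print("ring side",r.x.round(4),len(q),np.median(q[:,2]))
# mandrel body 20..38 dia between z .015 and .06
m=(hsv[...,1]<50)&(P[...,2]>.064)&(np.hypot(P[...,0]-.526,P[...,1]+.0405)<.012); print("nose pts side",P[m].mean(0).round(4),m.sum())
E
```

```text
held (array([0.5244, 0.205 ]), 219, np.float64(0.0022), np.float64(0.098), np.float64(0.127))
B side (array([0.6403, 0.2071]), 188, np.float64(0.001), np.float64(0.0032), np.float64(0.0269))
C side (array([0.5183, 0.3901]), 245, np.float64(0.0008), np.float64(0.0034), np.float64(0.027))
card (array([0.5222, 0.2034]), 196, np.float64(0.0011), np.float64(0.003), np.float64(0.0268))
ring side [ 0.5276 -0.0385] 76 0.06493367509967808
nose pts side [ 0.5268 -0.0341  0.0693] 21
```

```bash
python3 -m handwheel '[0.5,-0.3,-3,0,0,0,4.4, 1,-0.3,-6,0,0,0,4.4, 1.6,-0.3,-9.5,0,0,0,4.4, 2.2,-0.3,-13,0,0,0,4.4, 2.9,-0.3,-16.5,0,0,0,4.4, 3.5,-0.3,-20,0,0,0,4.4, 4.1,-0.3,-22.8,0,0,0,4.4, 4.4,-0.3,-24.05,0,0,0,4.4, 4.4,-0.3,-24.05,0,0,0,4.4, 4.4,-0.3,-24.05,0,0,0,4.4]';  python3 - <<'E'
from h import *
togo((.5262,-.040,.10),(.175,.985))
s=manip.snapshot("side"); crop(s,230,150,350,255,6,"s5.png")
s=manip.snapshot("top"); crop(s,260,160,360,250,6,"t5.png")
E
```

```text
t: 6.42
tcp_pos: [0.5238, -0.0402, 0.1215]
tool_rot: [-0.704, 0.062, -0.06, 0.705]
force: [-0.1, 0.1, -0.8]
finger_gap: 0.544
t 6.42 tcp [ 0.5238 -0.0402  0.1215] F [-0.1  0.1 -0.8] T [0.01 0.04 0.06] gap 46.2
shift cm [0.24 2.14 0.06]
turn [-0.001  0.003 -0.003]
turn [-5.000e-03 -3.138e+00  1.000e-03]
```

View pics/s5.png

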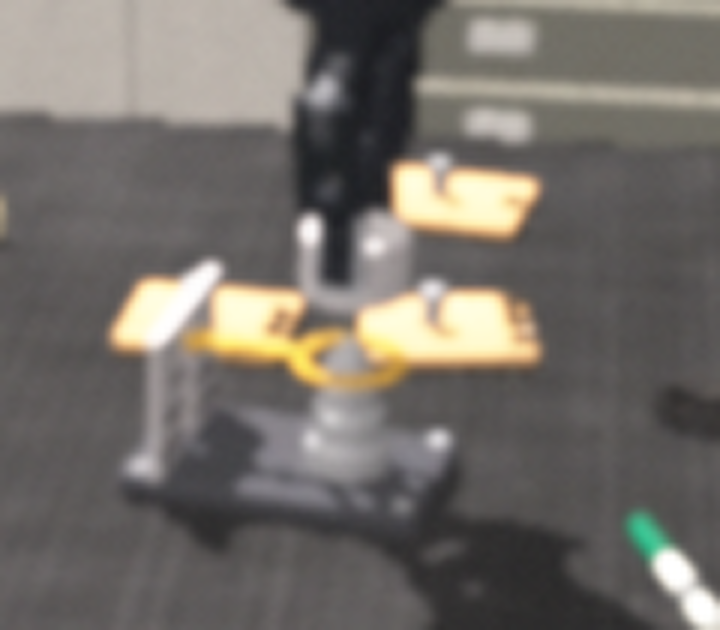

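View pics/t5.png

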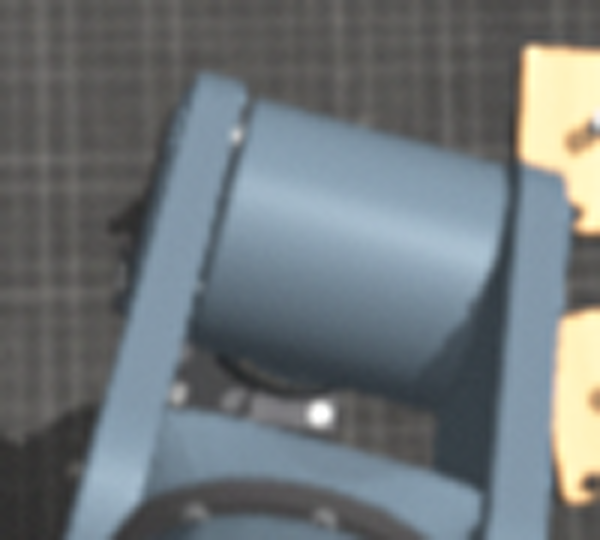

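```bash
python3 -m handwheel '[0.24,0.3,0.05,0,0,0,4.4, 0.24,1,0.05,0,0,0,4.4, 0.24,1.7,0.05,0,0,0,4.4, 0.24,2.4,0.05,0,0,0,4.4, 0.24,3,0.05,0,0,0,4.4, 0.24,3,0.05,0,0,0,4.4, 0.24,3,0.05,0,0,0,4.4]';  python3 - <<'E'
from h import *
togo((.5262,-.040,.0655),(.175,.985))
s=manip.snapshot("side"); crop(s,230,150,350,255,6,"s6.png"); print(collarfit(s,(.526,-.04),.07,.094))
E
```

```text
t: 7.1
tcp_pos: [0.5267, -0.04, 0.0919]
tool_rot: [-0.704, 0.061, -0.06, 0.705]
force: [0.6, 0.1, 0.6]
finger_gap: 0.545
t 7.1 tcp [ 0.5267 -0.04    0.0919] F [0.6 0.1 0.6] T [0.01 0.   0.05] gap 46.4
shift cm [-0.05  2.64 -0.01]
turn [-0.     0.005 -0.002]
turn [-3.000e-03 -3.136e+00  0.000e+00]
(array([ 0.5286, -0.0391]), 96, np.float64(0.0023), np.float64(0.0701), np.float64(0.0935))
```

View pics/s6.png

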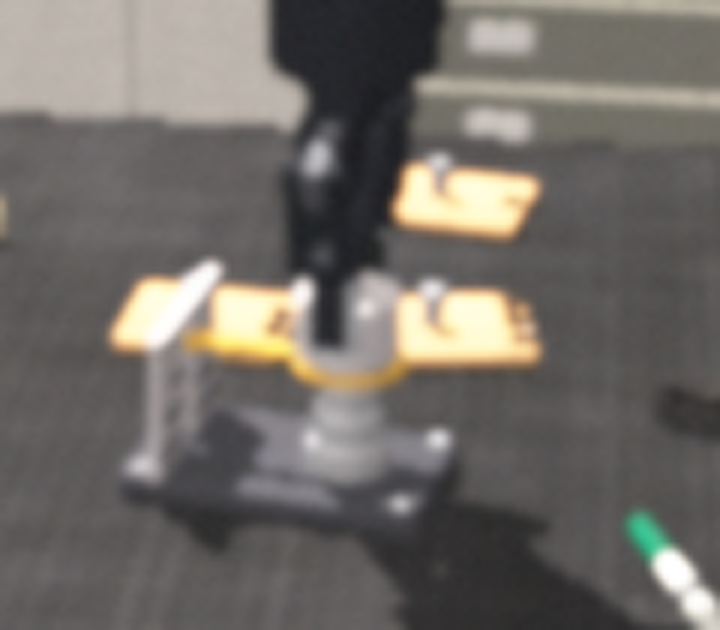

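```bash
python3 -m handwheel '[-0.03,0.3,0,0,0,0,4.4, -0.03,0.6,0,0,0,0,4.4, -0.03,0.8,0,0,0,0,4.4, -0.03,1,0,0,0,0,4.4, -0.03,1,0,0,0,0,4.4]';  python3 -m handwheel '[0,0.2,0,0,0,0,4.4, 0,0.4,0,0,0,0,4.4, 0,0.4,0,0,0,0,4.4]'
python3 - <<'E'
from h import *
info()
E
```

```text
t: 7.57
tcp_pos: [0.5274, -0.0404, 0.0826]
tool_rot: [0.705, -0.06, 0.061, -0.704]
force: [1.1, -0.4, 0.6]
finger_gap: 0.546
t: 7.82
tcp_pos: [0.527, -0.0403, 0.0786]
tool_rot: [0.705, -0.06, 0.06, -0.704]
force: [-0.5, 0.6, 3.1]
finger_gap: 0.547
t 7.82 tcp [ 0.527  -0.0403  0.0786] F [-0.5  0.6  3.1] T [ 0.05 -0.03  0.03] gap 46.5
```

```bash
python3 -m handwheel '[0,0.15,0,0,0,0,4.4, 0,0.3,0,0,0,0,4.4, 0,0.3,0,0,0,0,4.4]';  python3 -m handwheel '[0,0.15,0,0,0,0,4.4, 0,0.3,0,0,0,0,4.4, 0,0.3,0,0,0,0,4.4]'
python3 - <<'E'
from h import *
info()
s=manip.snapshot("side"); crop(s,230,150,350,255,6,"s7.png")
E
```

```text
t: 8.07
tcp_pos: [0.5264, -0.04, 0.0755]
tool_rot: [-0.704, 0.061, -0.06, 0.705]
force: [-0.0, -0.6, 2.0]
finger_gap: 0.545
t: 8.32
tcp_pos: [0.5264, -0.04, 0.0723]
tool_rot: [-0.704, 0.061, -0.06, 0.705]
force: [-0.9, -0.1, 2.9]
finger_gap: 0.544
t 8.32 tcp [ 0.5264 -0.04    0.0723] F [-0.9 -0.1  2.9] T [ 0.11  0.03 -0.01] gap 46.2
```

View pics/s7.png

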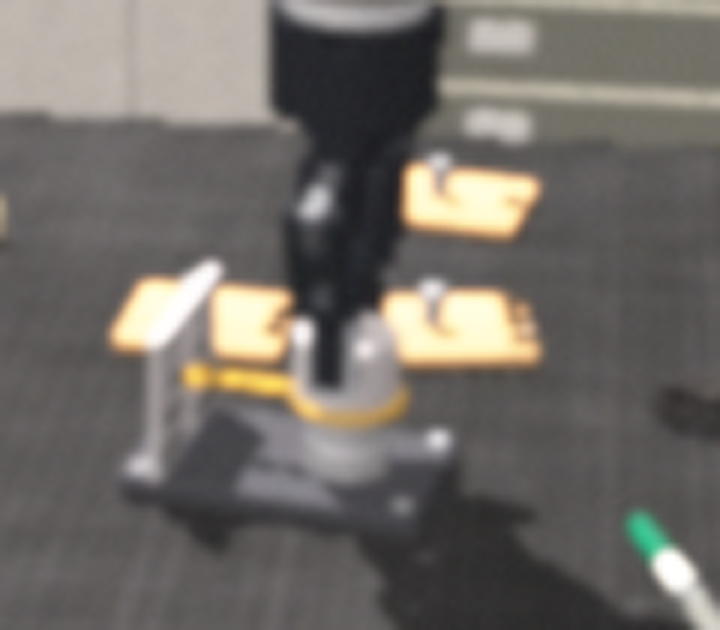

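```bash
python3 -m handwheel '[0,0.15,0,0,0,0,4.4, 0,0.3,0,0,0,0,4.4, 0,0.3,0,0,0,0,4.4]';  python3 -m handwheel '[0,0.1,0,0,0,0,4.4, 0,0.2,0,0,0,0,4.4, 0,0.2,0,0,0,0,4.4]'; python3 -m handwheel '[0,0.1,0,0,0,0,4.4, 0,0.1,0,0,0,0,4.4, 0,0.1,0,0,0,0,4.4]'
```

```text
t: 8.62
tcp_pos: [0.5264, -0.04, 0.0693]
tool_rot: [-0.704, 0.061, -0.06, 0.705]
force: [-1.2, 0.8, 1.0]
finger_gap: 0.541
t: 8.87
tcp_pos: [0.5265, -0.04, 0.0674]
tool_rot: [-0.704, 0.061, -0.06, 0.705]
force: [-0.6, 0.8, 2.3]
finger_gap: 0.542
t: 9.12
tcp_pos: [0.5265, -0.04, 0.0665]
tool_rot: [-0.704, 0.061, -0.06, 0.705]
force: [-1.7, 1.5, 3.7]
finger_gap: 0.548
```

```bash
python3 -m handwheel '[0,0.1,0,0,0,0,4.4, 0,0.1,0,0,0,0,4.4, 0,0.1,0,0,0,0,4.4]';python3 -m handwheel '[0,0.1,0,0,0,0,4.4, 0,0.1,0,0,0,0,4.4, 0,0.1,0,0,0,0,4.4]'
```

```text
t: 9.37
tcp_pos: [0.5265, -0.04, 0.0657]
tool_rot: [-0.704, 0.061, -0.06, 0.705]
force: [-2.1, 2.3, 4.5]
finger_gap: 0.544
t: 9.62
tcp_pos: [0.5265, -0.04, 0.0648]
tool_rot: [-0.704, 0.061, -0.06, 0.705]
force: [-2.4, 1.5, 5.9]
finger_gap: 0.545
```

```bash
python3 -m handwheel '[-0.04,0,0.03,0,0,0,4.4, -0.04,0,0.03,0,0,0,4.4]';python3 -m handwheel '[0,0.1,0,0,0,0,4.4, 0,0.1,0,0,0,0,4.4, 0,0.1,0,0,0,0,4.4]'
python3 - <<'E'
from h import *
info()
s=manip.snapshot("side"); crop(s,230,150,350,255,6,"s8.png")
E
```

```text
t: 9.78
tcp_pos: [0.5265, -0.0399, 0.0648]
tool_rot: [0.705, -0.06, 0.06, -0.704]
force: [-2.3, 1.2, 5.6]
finger_gap: 0.543
t: 10.03
tcp_pos: [0.5265, -0.0399, 0.064]
tool_rot: [0.705, -0.06, 0.06, -0.704]
force: [-1.8, 0.8, 7.4]
finger_gap: 0.543
t 10.03 tcp [ 0.5265 -0.0399  0.064 ] F [-1.8  0.8  7.4] T [0.25 0.42 0.01] gap 46.2
```

View pics/s8.png

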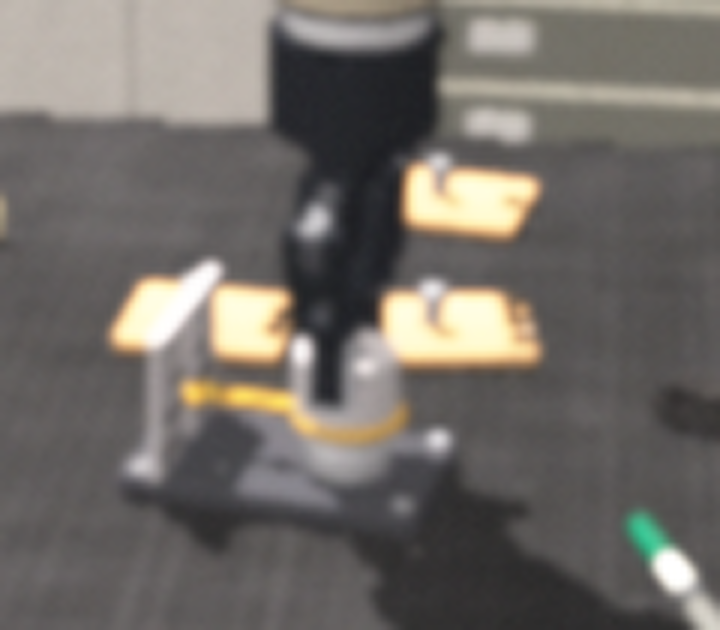

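```bash
python3 -m handwheel '[0,0.1,0,0,0,0,4.4, 0,0.1,0,0,0,0,4.4, 0,0.1,0,0,0,0,4.4]'; python3 -m handwheel '[0,0.1,0,0,0,0,4.4, 0,0.1,0,0,0,0,4.4, 0,0.1,0,0,0,0,4.4]'
python3 - <<'E'
from h import *
info()
s=manip.snapshot("side"); crop(s,230,150,350,255,6,"s9.png")
E
```

```text
t: 10.33
tcp_pos: [0.5266, -0.0399, 0.0632]
tool_rot: [0.705, -0.06, 0.06, -0.704]
force: [-2.8, 1.1, 8.5]
finger_gap: 0.543
t: 10.58
tcp_pos: [0.5266, -0.0399, 0.0624]
tool_rot: [0.705, -0.06, 0.06, -0.704]
force: [-3.3, 1.3, 8.7]
finger_gap: 0.546
t 10.58 tcp [ 0.5266 -0.0399  0.0624] F [-3.3  1.3  8.7] T [0.23 0.57 0.02] gap 46.4
```

View pics/s9.png

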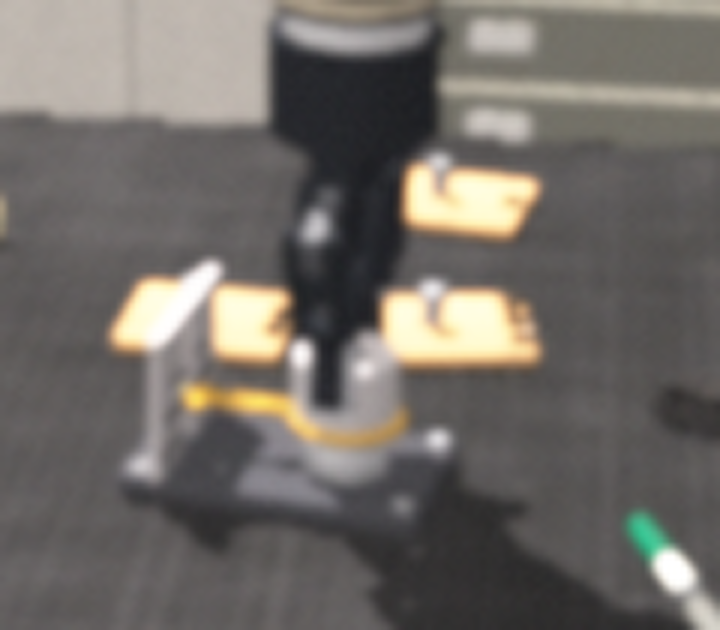

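```bash
python3 -m handwheel '[-0.08,0,0.03,0,0,0,4.4, -0.08,0,0.03,0,0,0,4.4, -0.08,0,0.03,0,0,0,4.4]'
cat >> h.py <<'E'
def pointer(s):
    P=cloud(s);hsv=cv2.cvtColor(s["frame"],cv2.COLOR_RGB2HSV)
    m=(cv2.inRange(hsv,(14,130,110),(34,255,255))>0)
    g=(P-np.array([.5262,-.0402,0])); gx=g[...,0]*.985-g[...,1]*.175; gy=g[...,0]*.175+g[...,1]*.985
    a=m&(gx>.033)&(gx<.068)&(abs(gy)<.015)&(P[...,2]>.012); b=m&(np.hypot(gx,gy)<.032)&(P[...,2]>.012)
    return "arm z",P[a][:,2].mean().round(4),a.sum(),"ring z",np.median(P[b][:,2]).round(4),np.percentile(P[b][:,2],[5,90]).round(4)
E
python3 - <<'E'
from h import *
info()
s0=np.load("side0.npy",allow_pickle=True).item(); print(pointer(s0))
s=manip.snapshot("side"); print(pointer(s)); print(collarfit(s,(.5265,-.04),.045,.065))
E
```

```text
t: 10.88
tcp_pos: [0.5265, -0.0398, 0.0624]
tool_rot: [0.705, -0.06, 0.061, -0.704]
force: [-2.7, 1.5, 9.3]
finger_gap: 0.548
t 10.88 tcp [ 0.5265 -0.0398  0.0624] F [-2.7  1.5  9.3] T [ 0.14  0.45 -0.01] gap 46.6
('arm z', np.float64(0.064), np.int64(17), 'ring z', np.float64(0.0652), array([0.0624, 0.0671]))
('arm z', np.float64(0.0369), np.int64(28), 'ring z', np.float64(0.0355), array([0.0353, 0.039 ]))
(array([ 0.5299, -0.037 ]), 80, np.float64(0.0024), np.float64(0.045), np.float64(0.0647))
```

```bash
python3 -m handwheel '[-0.05,0.1,0,0,0,0,4.4, -0.05,0.1,0,0,0,0,4.4, -0.05,0.1,0,0,0,0,4.4, -0.05,0.1,0,0,0,0,4.4]'
python3 - <<'E'
from h import *
info()
s=manip.snapshot("side"); print(pointer(s)); crop(s,255,185,320,240,10,"s10.png")
E
```

```text
t: 11.27
tcp_pos: [0.5264, -0.0398, 0.0617]
tool_rot: [0.705, -0.059, 0.061, -0.704]
force: [-2.2, 0.8, 11.4]
finger_gap: 0.545
t 11.27 tcp [ 0.5264 -0.0398  0.0617] F [-2.2  0.8 11.4] T [ 0.11  0.35 -0.03] gap 46.3
('arm z', np.float64(0.0358), np.int64(26), 'ring z', np.float64(0.0362), array([0.0335, 0.037 ]))
```

View pics/s10.png

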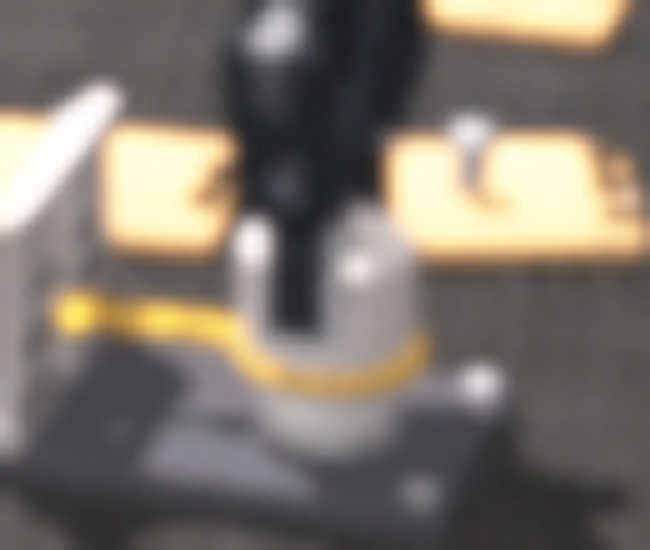

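```bash
python3 -m handwheel '[0,-0.3,0,0,0,0,4.4, 0,-0.8,0,0,0,0,4.4, 0,-1.6,0,0,0,0,4.4, 0,-2.6,0,0,0,0,4.4, 0,-3.8,0,0,0,0,4.4, 0,-5,0,0,0,0,4.4, 0,-6.3,0,0,0,0,4.4, 0,-7,0,0,0,0,4.4, 0,-7,0,0,0,0,4.4, 0,-7,0,0,0,0,4.4]'
python3 - <<'E'
from h import *
togo((.6187,-.2005,.125),(.175,.985))
s=manip.snapshot("side"); print(pointer(s)); crop(s,240,160,320,240,9,"s11.png")
E
```

```text
t: 12.15
tcp_pos: [0.5256, -0.0394, 0.1311]
tool_rot: [0.705, -0.06, 0.061, -0.704]
force: [0.6, -0.0, -0.8]
finger_gap: 0.542
t 12.15 tcp [ 0.5256 -0.0394  0.1311] F [ 0.6 -0.  -0.8] T [-0.02 -0.01  0.02] gap 46.1
shift cm [ 11.91   0.63 -14.29]
turn [0.    0.005 0.001]
turn [ 2.000e-03 -3.137e+00 -0.000e+00]
('arm z', np.float64(0.0363), np.int64(27), 'ring z', np.float64(0.0367), array([0.0337, 0.0381]))
```

View pics/s11.png

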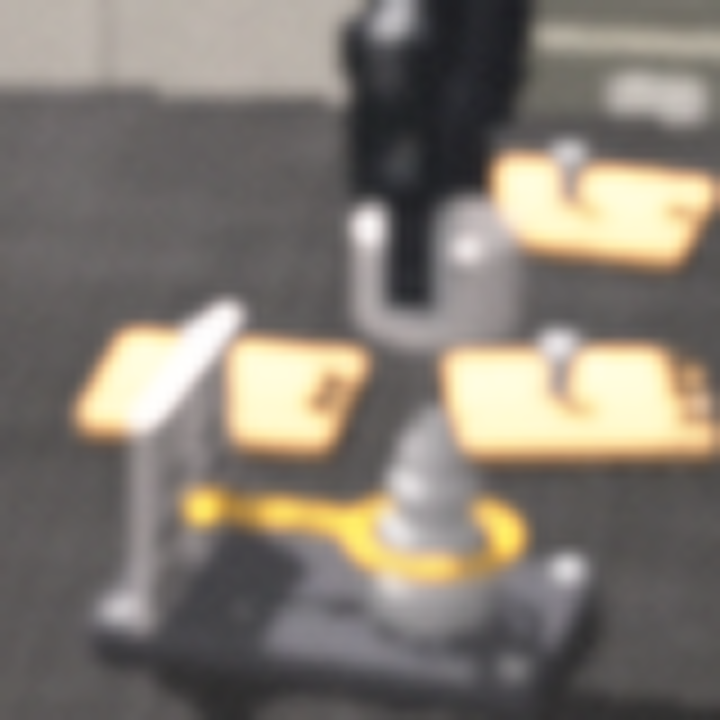

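```bash
python3 -m handwheel '[1.5,0,-1.8,0,0,0,4.4, 3.5,0,-4.2,0,0,0,4.4, 5.7,0,-6.8,0,0,0,4.4, 8,0,-9.5,0,0,0,4.4, 10,0,-12,0,0,0,4.4, 11.4,0,-13.7,0,0,0,4.4, 11.9,0,-14.3,0,0,0,4.4, 11.9,0.5,-14.3,0,0,0,4.4, 11.9,0.5,-14.3,0,0,0,4.4]'
python3 - <<'E'
from h import *
togo((.6187,-.2005,.034),(.175,.985))
s=manip.snapshot("side"); crop(s,230,140,320,230,8,"s12.png"); print(collarfit(s,(.6187,-.2005),.1,.125))
P=cloud(s)
t=manip.snapshot("top"); crop(t,320,150,400,250,7,"t12.png")
s0=np.load("top0.npy",allow_pickle=True).item(); h=cv2.cvtColor(s0["frame"],cv2.COLOR_RGB2HSV)
m=cv2.inRange(h,(8,60,120),(25,255,255)); m[:,:343]=0; m[:,375:]=0; m[:165]=0; m[202:]=0
c,wh,a=cv2.minAreaRect(cv2.findNonZero(m)); print("plywood2 centre",ray(s0,*c,.008).round(4),np.round(wh,1),a)
E
```

```text
t: 12.95
tcp_pos: [0.6164, -0.1992, 0.1235]
tool_rot: [-0.704, 0.062, -0.059, 0.705]
force: [-0.4, 1.2, -1.6]
finger_gap: 0.547
t 12.95 tcp [ 0.6164 -0.1992  0.1235] F [-0.4  1.2 -1.6] T [-0.    0.08  0.  ] gap 46.5
shift cm [ 0.29  8.95 -0.11]
turn [-0.002  0.005 -0.005]
turn [-8.000e-03 -3.137e+00  3.000e-03]
(array([ 0.6184, -0.1986]), 105, np.float64(0.0021), np.float64(0.1002), np.float64(0.1249))
plywood2 centre [ 0.6108 -0.1998  0.008 ] [32. 26.] 90.0
```

View pics/s12.png

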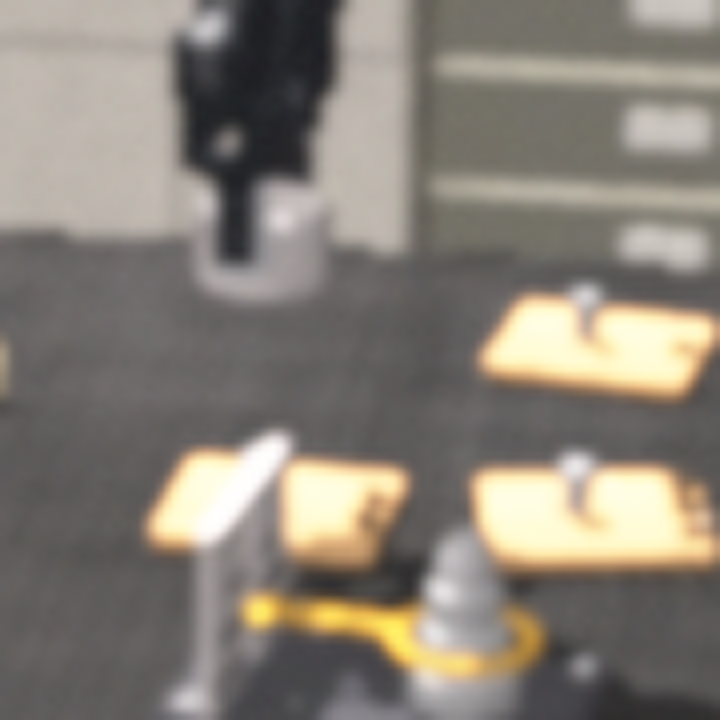

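View pics/t12.png

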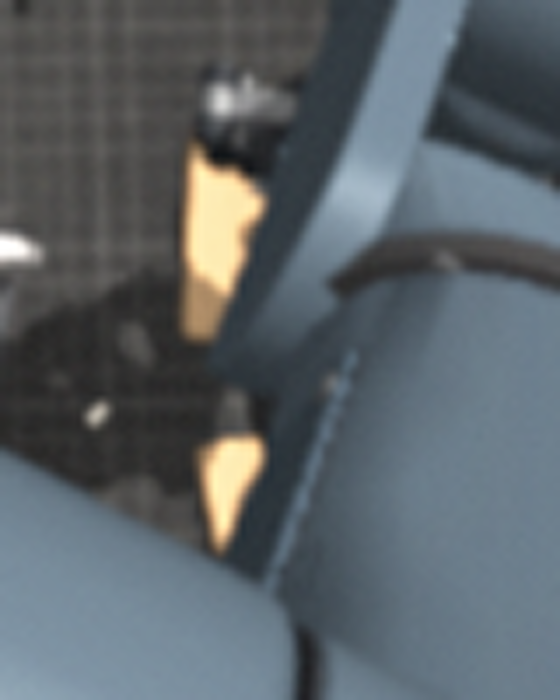

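```bash
python3 -m handwheel '[0.2,1,-0.1,0,0,0,4.4, 0.25,2.5,-0.1,0,0,0,4.4, 0.25,4,-0.1,0,0,0,4.4, 0.25,5.3,-0.1,0,0,0,4.4, 0.25,6.2,-0.1,0,0,0,4.4, 0.25,6.2,-0.1,0,0,0,4.4, 0.25,6.2,-0.1,0,0,0,4.4]'
python3 - <<'E'
from h import *
togo((.6187,-.2005,.034),(.175,.985))
s=manip.snapshot("side"); crop(s,230,150,320,230,8,"s13.png"); print(collarfit(s,(.6187,-.2005),.038,.062))
E
```

```text
t: 13.63
tcp_pos: [0.6202, -0.2013, 0.0629]
tool_rot: [-0.704, 0.061, -0.06, 0.705]
force: [0.0, -0.8, -1.5]
finger_gap: 0.547
t 13.63 tcp [ 0.6202 -0.2013  0.0629] F [ 0.  -0.8 -1.5] T [-0.02 -0.04  0.03] gap 46.5
shift cm [-0.16  2.89  0.05]
turn [-0.     0.005 -0.001]
turn [-2.000e-03 -3.136e+00  1.000e-03]
(array([ 0.6224, -0.2011]), 81, np.float64(0.0021), np.float64(0.0389), np.float64(0.0618))
```

View pics/s13.png

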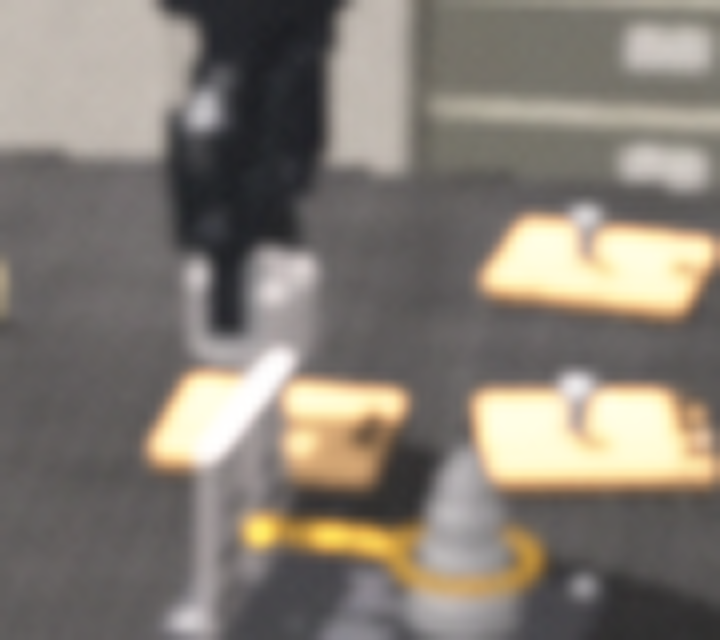

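Collar is over the stand and aligned. Now I'll go down gently, watching the force.

```bash
python3 -m handwheel '[-0.12,0.4,0.05,0,0,0,4.4, -0.12,0.9,0.05,0,0,0,4.4, -0.12,1.4,0.05,0,0,0,4.4, -0.12,1.9,0.05,0,0,0,4.4, -0.12,2.3,0.05,0,0,0,4.4, -0.12,2.3,0.05,0,0,0,4.4]'; python3 -m handwheel '[0,0.2,0,0,0,0,4.4, 0,0.3,0,0,0,0,4.4, 0,0.3,0,0,0,0,4.4]'; python3 -m handwheel '[0,0.1,0,0,0,0,4.4, 0,0.2,0,0,0,0,4.4, 0,0.2,0,0,0,0,4.4]'
```

```text
t: 14.18
tcp_pos: [0.6187, -0.2009, 0.0394]
tool_rot: [-0.704, 0.061, -0.06, 0.705]
force: [-0.7, -0.6, -0.9]
finger_gap: 0.541
t: 14.43
tcp_pos: [0.6194, -0.2011, 0.0375]
tool_rot: [-0.705, 0.06, -0.06, 0.705]
force: [0.0, 1.3, -0.8]
finger_gap: 0.547
t: 14.68
tcp_pos: [0.6194, -0.2011, 0.0356]
tool_rot: [-0.705, 0.06, -0.06, 0.705]
force: [0.4, 0.7, -0.7]
finger_gap: 0.546
```

```bash
for i in 1 2; do python3 -m handwheel '[0,0.1,0,0,0,0,4.4, 0,0.15,0,0,0,0,4.4, 0,0.15,0,0,0,0,4.4]'; done
python3 - <<'E'
from h import *
s=manip.snapshot("side"); crop(s,230,150,320,230,8,"s14.png")
E
```

```text
t: 14.93
tcp_pos: [0.6194, -0.2011, 0.0341]
tool_rot: [-0.705, 0.06, -0.06, 0.705]
force: [0.6, 0.9, -1.2]
finger_gap: 0.539
t: 15.18
tcp_pos: [0.6196, -0.2012, 0.033]
tool_rot: [0.705, -0.06, 0.06, -0.704]
force: [0.5, 0.1, 2.3]
finger_gap: 0.544
```

View pics/s14.png

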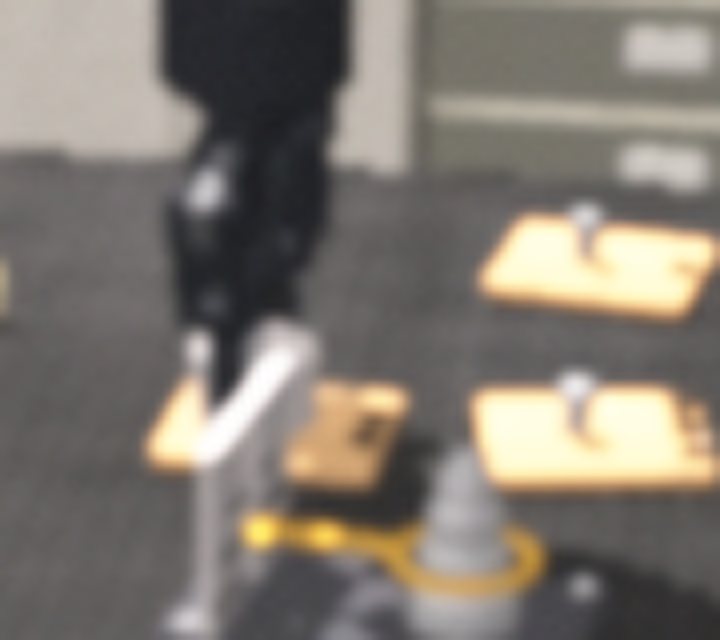

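```bash
python3 -m handwheel '[0,0.05,0,0,0,0,4.4, 0,0.05,0,0,0,0,5.0, 0,0.05,0,0,0,0,6, 0,0.05,0,0,0,0,7, 0,0.05,0,0,0,0,8, 0,0.05,0,0,0,0,8, 0,0.05,0,0,0,0,8]' 20; python3 -m handwheel '[0,-1,0,0,0,0,8, 0,-3,0,0,0,0,8, 0,-6,0,0,0,0,8, 0,-10,0,0,0,0,8, -3,-12,0,0,0,0,8, -7,-13,0,0,0,0,8, -10,-14,3,0,0,0,8, -12,-14,5,0,0,0,8, -13,-14,7,0,0,0,8, -13,-14,7,0,0,0,8]'
python3 - <<'E'
from h import *
info()
s=manip.snapshot("side"); crop(s,220,160,340,250,6.5,"s15.png"); print(pointer(s))
t=manip.snapshot("top"); crop(t,280,150,450,260,4.5,"t15.png")
E
```

```text
t: 15.82
tcp_pos: [0.6194, -0.2011, 0.032]
tool_rot: [-0.705, 0.06, -0.06, 0.705]
force: [-1.1, 0.4, -0.8]
finger_gap: 0.941
t: 16.65
tcp_pos: [0.4998, -0.106, 0.1731]
tool_rot: [-0.704, 0.061, -0.058, 0.705]
force: [-0.9, 0.0, 0.1]
finger_gap: 0.934
t 16.65 tcp [ 0.4998 -0.106   0.1731] F [-0.9  0.   0.1] T [ 0.01  0.05 -0.04] gap 79.4
('arm z', np.float64(0.036), np.int64(27), 'ring z', np.float64(0.0369), array([0.0337, 0.0378]))
```

View pics/s15.png

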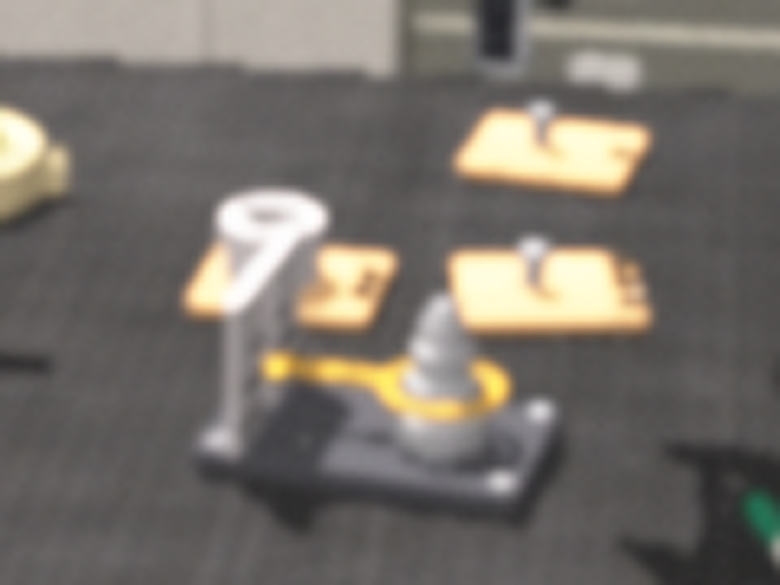

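View pics/t15.png

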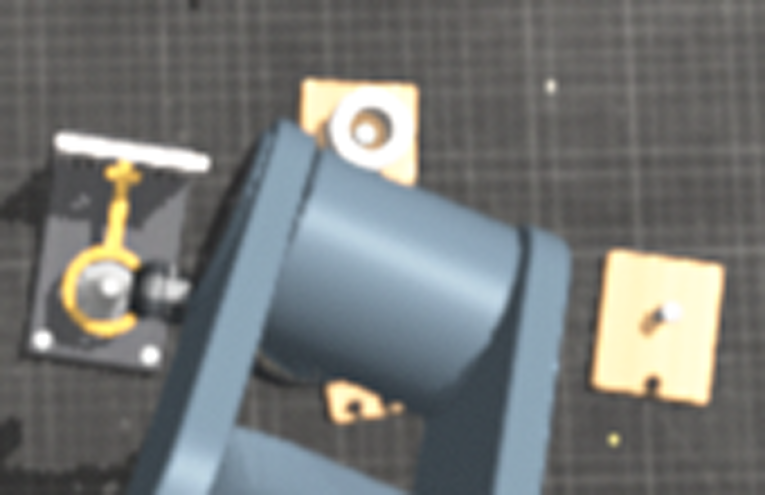

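Run:
```python
from h import *
for n in("top","side"):
    s=manip.snapshot(n); P=cloud(s); m=(np.hypot(P[...,0]-.619,P[...,1]+.201)<.024)&(P[...,2]>.034)&(P[...,2]<.05); q=P[m]
    A=np.c_[q[:,:2]-q[:,:2].mean(0),np.ones(len(q))]; print(n,len(q),"plane slope/z",np.linalg.lstsq(A,q[:,2],rcond=None)[0].round(3))
    if n=="side": print("B",collarfit(s,(.6393,.2062),.003,.027)," C",collarfit(s,(.518,.3879),.003,.027),pointer(s))
manip.sign_off()
```

```text
top 135 plane slope/z [-0.002 -0.004  0.038]
side 60 plane slope/z [-0.004 -0.014  0.038]
B (array([0.6404, 0.2072]), 179, np.float64(0.0012), np.float64(0.0032), np.float64(0.0269))  C (array([0.5182, 0.3901]), 246, np.float64(0.0008), np.float64(0.0031), np.float64(0.0269)) ('arm z', np.float64(0.0359), np.int64(28), 'ring z', np.float64(0.0361), array([0.0339, 0.0377]))
the job is handed in; nothing more can be done
```

I gauged the collar from the job card and it stopped on shoulder 2, so I set it over the post of the two-stud stand. I then handed the job in at about 17 s.

- **Gauging:** I lowered the collar in 1 mm steps until the upward force reached about 11 N, which puts the mandrel's dip at roughly 2 mm. The tool height suggests nearer 4 mm, so the two don't quite agree. Both are well short of the 7.5 mm limit.
- **Pointer:** it stayed where the collar left it, about 28 mm below its starting height, which fits the two-dot mark. I judged this from the depth images and did not read the dots themselves.
- **Collar on the stand:** it sits flat over the post. Its top is 38 mm above the table, which is the 8 mm stand plus the 30 mm collar, with almost no tilt in either view.
- **Everything else:** the other two collars measure the same positions as at the start. I did not re-measure the remaining items, but nothing came near them. The gripper was open and well clear of everything when I handed in.
- **Small snags:** the fingertips pressed lightly on the card while closing (about 8 N). There was also 2–3 N of side force while gauging.

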